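# Thread the brass bush onto the gearbox parts stand

## Robot

A 6-joint arm with a two-finger parallel gripper is mounted at the origin on the work surface. World frame = base frame: x ahead of the robot, y to its left, z up, the work surface at z = 0. Lengths are in m, angles in degrees, forces in N, time in s.
With the tool pointing down it reaches from about 0.35 to 0.875 m from the base axis. Payload 4.2 kg.
Tool frame: the origin (TCP) lies between the finger pads; the fingertips stand 8 mm ahead of it and the grasp point (between the pads) lies 11 mm behind it; x points along the fingers, y is the direction in which the jaws open and shut, and the axes are right-handed (so a half turn about x gives the same grasp; the last joint's range is limited). The gripper opens to 87 mm and grips with 3 to 60 N. Pads are 19 mm wide; open, the fingers measure 117 mm over their backs; the gripper's body (75 mm by 190 mm) begins 51 mm behind the grasp point.
Start: joints at [-53.079, 22.042, 0.453, 0, -68.411, -14.817], TCP at [0.235, -0.579, 0.231] pointing down, gripper open.
Joint ranges: [-179.83, 179.83], [-69.29, 118.12], [-61.27, 80.66], [-181.25, 117.63], [-171.15, -9.14], [-177.46, 177.46]. Speed limits (degrees/s): [159.86, 159.86, 180, 180, 180, 180].

## Interface

Orientations are given as a 3x3 rotation matrix whose columns are the frame's x, y, z axes.
In Python, from station import r gives the robot as it stands. The module is installed in compiled form; this text tells all that it offers.
- The arm moves only by the tool move_arm, never from a script. Its argument "increments" is one flat list of numbers, 7 for each row, row after row: the turn, a rotation vector about the tool's x, y, z in degrees, then the shift along the tool's x, y, z in m, then the finger opening in m, from 0 to 0.087. A call has 1 to 12 rows; each row is the pose to reach, as a shift and turn from the pose commanded when the call began, along the tool's axes at that moment; what a row does not reach only later rows make up. A row lasts 1/12 s, in which the tool goes at most 41.7 mm and 7.16 degrees, less where a joint would pass 70% of its speed; a pose out of reach is approached as far as the arm can. A call with a gripper value outside its range is refused whole. The fingers move at their own pace and stop on an object; the grip force is fixed at half the most. Time passes only in rows, so rows that repeat a pose let the fingers close. It gives the time, the measured TCP pose, the force and the opening at its end, in the units of the state.
- r.sense(): the state, without advancing time (a new reading comes with each control period).
- r.capture(name): name is "scene" or "top" or "wrist"; returns the picture (384x512x3 uint8, red, green, blue); there is no depth.
- r.calibration(name): a dict with "fx", "fy", "cx", "cy" (pixels), "rvec" (rotation vector, rad) and "tvec" (3), from world to camera coordinates, as OpenCV has them; the wrist camera has in their place "tool_from_camera" (4x4, takes a point from camera to tool coordinates, whose origin is the TCP and whose axes are the tool frame's). Camera axes: x right, y down, z forward; pixel columns grow to the right and rows downward; lengths in m; the calibration is good to about 2 mm. The wrist camera is an equidistant fisheye: a pixel r from the principal point sees the ray r / f radians off the axis. A picture is of the moment at which its call begins: read the wrist's pose just before it. calibration takes no time and is no camera call.
- r.finish_job(): hands the job in, once; it reports no verdict.
The state is a dict: "time_s": time; "joints": joint angles; "joint_velocities": joint speeds; "effort": joint torques, N m; "tcp_pos": TCP position; "ee_rot": TCP orientation; "wrist_force": force on the tool from outside, world axes, zero at the start; "moment": the same for the moment, N m; "gripper_width": opening from 0.0 (shut) to 1.0 (fully open).
Only numpy, scipy, OpenCV 4.12 (cv2) and the standard library are available. Lean on these libraries where they do the work, as an engineer would, in place of code of your own. Each camera call takes 0.05 s, during which the arm holds its last target.

## Task

The gearbox parts are being kept in order on the stand with the red base. Take the brass bush out of the blue sorting box, slip it over the stand's upright rod and leave it lying flat on the steel gear that is already there. Leave the steel bush of the same size in its compartment.

Things in the scene. Friction and masses are not known exactly. Their poses are not given: they have to be found in the camera images.
- brass_bush: The brass (yellow metal) bush: a plain tube standing on end, 40 mm outer diameter, 28 mm bore, 30 mm tall, about 150 g. Origin at the centre of its underside, z up along the bore. It stands in one of the four compartments of the sorting box, which one varies, near the compartment's middle, with at least 25 mm free all round it.
- steel_bush: The steel (silver) bush, same shape and size as the brass one, standing in another compartment; to be left there. Origin at the centre of its underside, z up.
- sorting_box: Blue open plastic box fixed to the bench, 215 x 215 mm and 35 mm high, walls, dividers and floor 5 mm thick. One cross of dividers, as high as the walls (35 mm above the bench), makes four equal compartments of 100 x 100 mm inside. Origin at the centre of its underside on the bench; x and y along its sides. The other two compartments hold a flat black rubber ring and a dark bolt, which stay lower than 30 mm.
- seat (a point): The seat on the parts stand: the point on the axis of the rod at the top face of the dark steel gear, 24 mm above the bench; z up along the rod. The stand is fixed to the bench: a red square base 100 x 100 x 12 mm, on it a dark steel gear 80 mm across and 12 mm thick that cannot move, and from the middle of the gear a thin upright white-painted rod of 8 mm diameter which rises 45 mm above the gear (its tip is 69 mm above the bench).
Mind the look-alikes: they are no part of the job. There is more than one size of the brass_bush; the one meant has the size given above.

How it is judged:
By the outcome, as a careful person would: the job done as asked, in the order asked, and still so for the second after the job is handed in, with the robot touching nothing.
It also fails if it takes over 32 s, if anything falls off the work surface, if the arm or the gripper's body presses on something with over 40 N, if the wrist force passes 120 N, or if a joint passes its speed limit or range.

## Working session

There is one attempt and no reset: what is moved stays moved. The work goes in short steps, Python scripts to look and compute and a tool call to move; the robot and the scene stay as the last step left them, time stands still between calls to the robot, and variables do not carry over. Pictures are saved under pics/ and viewed, and the job is handed in when it is done.

Besides the shell and the picture viewer there is one more tool, called after "Call:" as name(argument=value, ...) on one line, values as JSON. move_arm: Moves the arm, as the interface text tells. Its arguments: {"type":"object","properties":{"increments":{"type":"array","items":{"type":"number"}}},"required":["increments"]}

```bash
mkdir -p pics; python3 - <<'E'
from station import r
import cv2
s=r.sense();print({k:s[k] for k in('time_s','tcp_pos','ee_rot','gripper_width')})
for n in("scene","top","wrist"):
    cv2.imwrite(f"pics/{n}0.png",r.capture(n)[:,:,::-1]);print(n,r.calibration(n))
E
```

```text
{'time_s': 0.0, 'tcp_pos': array([ 0.23497838, -0.57850487,  0.22946387]), 'ee_rot': array([[-9.04602785e-04, -3.76137559e-01,  9.26563392e-01],
       [ 1.98555520e-03,  9.26561269e-01,  3.76138635e-01],
       [-9.99997620e-01,  2.17999881e-03, -9.13280200e-05]]), 'gripper_width': 1.0002522791274215}
scene {'fx': 416.2958075862704, 'fy': 416.2958075862704, 'cx': 256.78401500799384, 'cy': 186.53355400519732, 'rvec': array([ 1.69177516,  1.90997023, -0.76190754]), 'tvec': array([ 0.05733245, -0.38224652,  1.24522734])}
top {'fx': 378.41366567791766, 'fy': 378.41366567791766, 'cx': 252.90148625265456, 'cy': 186.99108376891286, 'rvec': array([ 2.11807368, -2.16580999,  0.09263036]), 'tvec': array([0.02756304, 0.57632193, 0.75546099])}
wrist {'fx': 297.3186396354542, 'fy': 297.3186396354542, 'cx': 255.59014113665583, 'cy': 189.634497224223, 'tool_from_camera': array([[-2.29152570e-04, -2.98748937e-01,  9.54331714e-01,
        -1.52991151e-01],
       [ 9.99999193e-01, -1.26073084e-03, -1.54547534e-04,
         1.64487803e-04],
       [ 1.24932634e-03,  9.54330909e-01,  2.98748985e-01,
        -8.21088985e-02],
       [ 0.00000000e+00,  0.00000000e+00,  0.00000000e+00,
         1.00000000e+00]])}
```

View pics/top0.png

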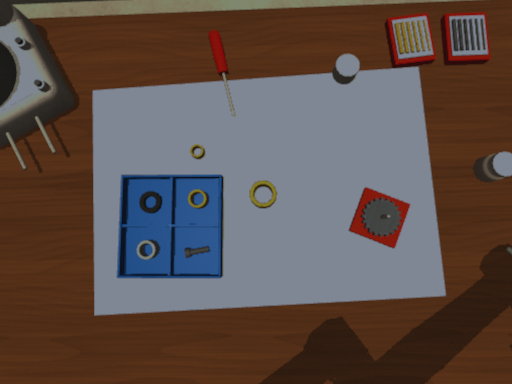

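View pics/scene0.png

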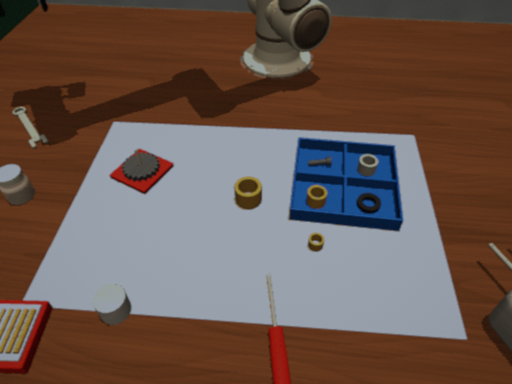

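View pics/wrist0.png

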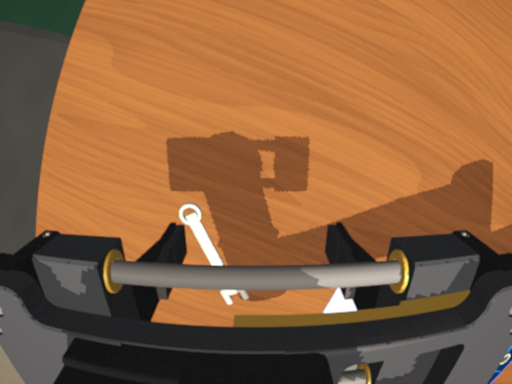

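The top view shows the brass bush in the box at (198,199), the steel one at (148,250), the stand at (380,217). The loose brass rings at (263,194) and (198,152) are the wrong sizes.

```bash
cat > h.py <<'E'
import cv2,numpy as np
from station import r
def ray(n,uv):
    c=r.calibration(n);R=cv2.Rodrigues(c['rvec'])[0]
    uv=np.atleast_2d(uv).astype(float)
    d=np.c_[(uv[:,0]-c['cx'])/c['fx'],(uv[:,1]-c['cy'])/c['fy'],np.ones(len(uv))]@R
    return -R.T@c['tvec'],d
def plane(n,uv,z):
    o,d=ray(n,uv);return o+d*((z-o[2])/d[:,2])[:,None]
def cnts(m,amin=40):
    c,_=cv2.findContours(m.astype(np.uint8),cv2.RETR_EXTERNAL,cv2.CHAIN_APPROX_NONE)
    return [k[:,0] for k in c if cv2.contourArea(k)>amin]
E
python3 - <<'E'
from h import *
for n in("top","scene"):
    im=cv2.imread(f"pics/{n}0.png");hsv=cv2.cvtColor(im,cv2.COLOR_BGR2HSV);H,S,V=hsv[...,0],hsv[...,1],hsv[...,2]
    for k in cnts((H>17)&(H<32)&(S>110)&(V>60)):
        (c,ax,a)=cv2.fitEllipse(k);p=plane(n,k,0.035);q,rad=cv2.minEnclosingCircle(p[:,:2].astype(np.float32))
        print(n,'brass',np.round(c,1),np.round(ax,1),'z35 circle',np.round(q,4),round(rad,4))
    for k in cnts((H>100)&(H<125)&(S>150),1500):
        b=cv2.minAreaRect(plane(n,k,.035)[:,:2].astype(np.float32));print(n,'box',b)
    for k in cnts(((H<8)|(H>172))&(S>180)&(V>90),300):
        b=cv2.minAreaRect(plane(n,k,.012)[:,:2].astype(np.float32));print(n,'red',b)
    x0,y0=(330,170) if n=="top" else (95,130)
    cv2.imwrite(f"pics/{n}_st.png",cv2.resize(im[y0:y0+90,x0:x0+100],None,fx=6,fy=6,interpolation=cv2.INTER_NEAREST))
E
```

```text
top brass [197.3 198.4] [17.1 17.7] z35 circle [0.5555 0.1324] 0.0196
top brass [262.7 193.7] [25.4 26. ] z35 circle [ 0.5622 -0.005 ] 0.0283
top brass [196.8 150.8] [12.1 12.3] z35 circle [0.6574 0.1328] 0.014
top brass [404.2  36.9] [ 2.4 33.5] z35 circle [ 0.8948 -0.3188] 0.0337
top brass [398.7  37.4] [ 2.9 36.8] z35 circle [ 0.8952 -0.3082] 0.0338
top box ((0.5009931325912476, 0.18855002522468567), (0.2149307280778885, 0.21171844005584717), 88.89717864990234)
top red ((0.5095749497413635, -0.24917203187942505), (0.09830732643604279, 0.09736213833093643), 66.9950180053711)
top red ((0.892706036567688, 0.09010165929794312), (0.1021495908498764, 0.024765413254499435), 11.721866607666016)
top red ((0.9054242372512817, -0.34365394711494446), (0.1127483919262886, 0.09172602742910385), 5.749277591705322)
top red ((0.9054988622665405, -0.4653107821941376), (0.11278000473976135, 0.09161186218261719), 0.0005020012031309307)
scene brass [ 23.6 331.4] [ 3.7 59.5] z35 circle [ 0.8971 -0.308 ] 0.0345
scene brass [ 16.  331.3] [ 3.1 60. ] z35 circle [ 0.8985 -0.3189] 0.0345
scene brass [  8.7 331. ] [ 2.7 55.1] z35 circle [ 0.8991 -0.3301] 0.0337
scene brass [315.6 241.1] [13.4 16.7] z35 circle [0.6778 0.1334] 0.0192
scene brass [316.4 195.6] [17.4 21.2] z35 circle [0.5673 0.1339] 0.0281
scene brass [247.6 191.9] [25.5 31.8] z35 circle [ 0.5728 -0.0037] 0.0423
scene box ((0.514415979385376, 0.19125834107398987), (0.21040576696395874, 0.2358824759721756), 88.87007141113281)
scene red ((0.8773941397666931, 0.0864553451538086), (0.08787590265274048, 0.025513188913464546), 12.647110939025879)
scene red ((0.8947780728340149, -0.34100180864334106), (0.1116771399974823, 0.08290610462427139), 6.838501453399658)
scene red ((0.5129767060279846, -0.24788600206375122), (0.0963997095823288, 0.098036989569664), 66.32926177978516)
```

View pics/top_st.png

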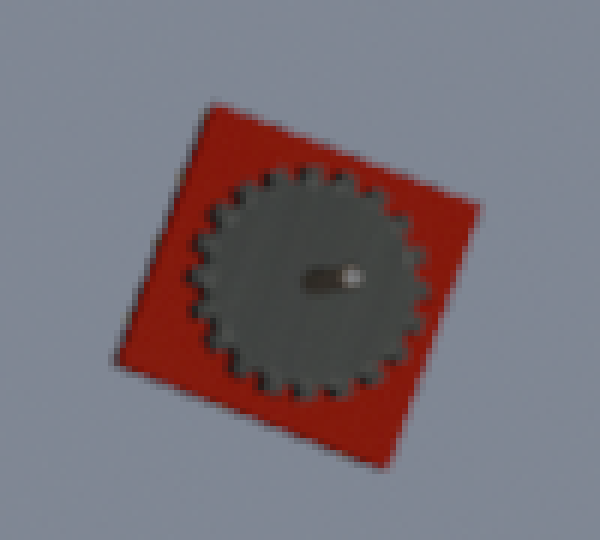

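View pics/scene_st.png

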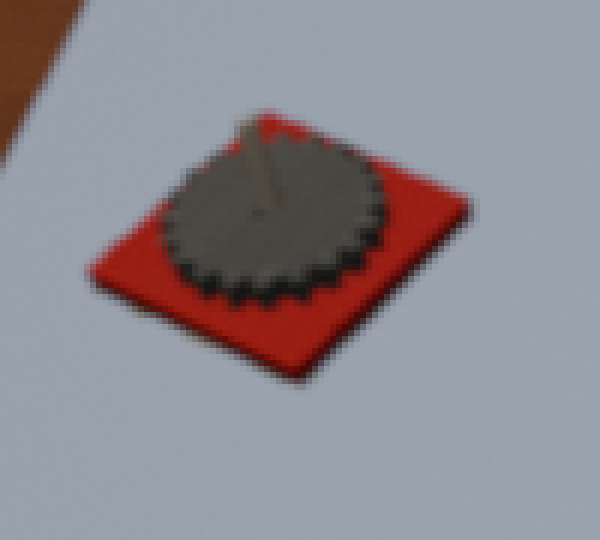

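```bash
python3 - <<'E'
from h import *
print('tip top',plane('top',[388.5,216.2],.069),'gear top',plane('top',[381.7,217.2],.024))
print('tip scene',plane('scene',[136.7,150.8],.069),'base',plane('scene',[139,164.5],.024))
s=r.sense();R=s['ee_rot']
for tgt in([.5555,.1324,.2295],[.5555,.1324,.10]):
    print(np.round(R.T@(np.array(tgt)-s['tcp_pos']),4))
print(s['joints'])
E
```

```text
tip top [[ 0.5086126 -0.2506857  0.069    ]] gear top [[ 0.50852513 -0.25092653  0.024     ]]
tip scene [[ 0.51467546 -0.24504907  0.069     ]] base [[ 0.51013035 -0.25181246  0.024     ]]
[0.001  0.5383 0.5644]
[0.1305 0.538  0.5644]
[-5.30779963e+01  2.20819608e+01  3.97874654e-01 -1.92989436e-02
 -6.84110728e+01 -1.48173798e+01]
```

Call:
move_arm(increments=[-4,0,0,0.0,0.018,0.019,0.087,-8,0,0,0.0,0.045,0.047,0.087,-12,0,0,0.0,0.072,0.075,0.087,-16,0,0,0.0,0.099,0.104,0.087,-20,0,0,0,0.126,0.132,0.075,-22,0,0,0,0.153,0.16,0.062,-22,0,0,0,0.18,0.189,0.062,-22,0,0,0,0.207,0.217,0.062,-22,0,0,0,0.234,0.245,0.062,-22,0,0,0,0.261,0.274,0.062,-22,0,0,0,0.288,0.302,0.062,-22,0,0,0,0.315,0.33,0.062])

```text
time_s: 1.15
tcp_pos: [0.4226, -0.1611, 0.2306]
ee_rot: [[0.0, -0.696, 0.718], [0.0, 0.718, 0.696], [-1.0, -0.0, 0.0]]
wrist_force: [1.0, -0.3, 0.0]
gripper_width: 0.717
```

```bash
python3 - <<'E'
from h import *
s=r.sense();R=s['ee_rot']
for tgt in([.5555,.1324,.2295],[.5555,.1324,.13]):
    print(s['time_s'],s['tcp_pos'],s['gripper_width'],np.round(R.T@(np.array(tgt)-s['tcp_pos']),4))
print(s['joints'],R[:,1])
E
```

```text
1.15 [ 0.42257288 -0.16108494  0.23063723] 0.7171134770652695 [0.0012 0.1182 0.2997]
1.15 [ 0.42257288 -0.16108494  0.23063723] 0.7171134770652695 [0.1007 0.1182 0.2997]
[-1.78552854e-01  4.93601649e+00 -2.24909160e+01 -7.07779030e-03
 -6.25563937e+01 -4.57101703e+01] [-6.96013239e-01  7.18028937e-01 -1.24721716e-04]
```

Call:
move_arm(increments=[0,0,0,0.005,0.014,0.036,0.062,0,0,0,0.01,0.028,0.072,0.062,0,0,0,0.02,0.043,0.108,0.062,0,0,0,0.03,0.057,0.144,0.062,0,0,0,0.04,0.071,0.18,0.062,0,0,0,0.055,0.085,0.215,0.062,0,0,0,0.07,0.098,0.247,0.062,0,0,0,0.085,0.108,0.275,0.062,0,0,0,0.095,0.116,0.292,0.062,0,0,0,0.1,0.118,0.3,0.062,0,0,0,0.1,0.118,0.3,0.062,0,0,0,0.1,0.118,0.3,0.062])

```text
time_s: 2.15
tcp_pos: [0.5554, 0.1301, 0.1303]
ee_rot: [[-0.001, -0.696, 0.718], [-0.001, 0.718, 0.696], [-1.0, 0.0, -0.001]]
wrist_force: [-0.3, -0.7, 0.5]
gripper_width: 0.716
```

```bash
python3 - <<'E'
from h import *
s=r.sense();R=s['ee_rot']
print(s['time_s'],s['tcp_pos'],np.round(R.T@(np.array([.5555,.1324,.018])-s['tcp_pos']),4))
im=r.capture('wrist')[:,:,::-1];cv2.imwrite('pics/w1.png',im)
cv2.imwrite('pics/t1.png',r.capture('top')[:,:,::-1])
c=r.calibration('wrist');T=c['tool_from_camera']
# predicted bush rim
a=np.linspace(0,2*np.pi,40);o=im.copy()
for z in(.035,.005):
  P=np.c_[.5555+.02*np.cos(a),.1324+.02*np.sin(a),a*0+z]
  t=(P-s['tcp_pos'])@R; q=(t-T[:3,3])@T[:3,:3]
  th=np.arctan2(np.hypot(q[:,0],q[:,1]),q[:,2]);ph=np.arctan2(q[:,1],q[:,0])
  for u,v in zip(c['cx']+c['fx']*th*np.cos(ph),c['cy']+c['fx']*th*np.sin(ph)): cv2.circle(o,(int(round(u)),int(round(v))),0,(0,0,255),-1)
cv2.imwrite('pics/w1o.png',o)
E
```

```text
2.15 [0.5553514  0.13007427 0.130345  ] [0.1123 0.0015 0.0019]
```

View pics/w1o.png

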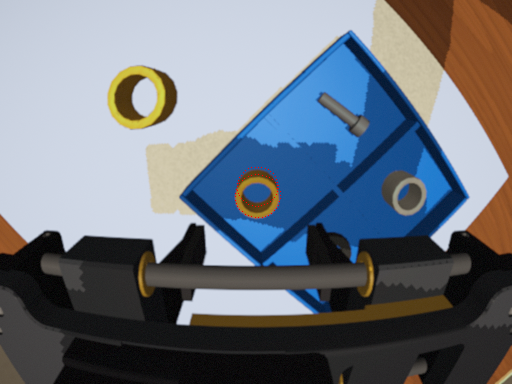

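View pics/t1.png

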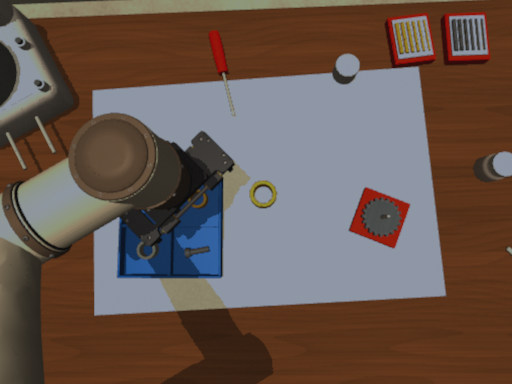

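The wrist view shows the brass bush at (257,193), right on the predicted rim; descending.

Call:
move_arm(increments=[0,0,0,0.02,0.001,0.002,0.062,0,0,0,0.045,0.0015,0.002,0.062,0,0,0,0.07,0.0015,0.002,0.062,0,0,0,0.09,0.0015,0.002,0.062,0,0,0,0.102,0.0015,0.002,0.062,0,0,0,0.108,0.0015,0.002,0.062,0,0,0,0.111,0.0015,0.002,0.062,0,0,0,0.111,0.0015,0.002,0.062])

```text
time_s: 2.92
tcp_pos: [0.5564, 0.1325, 0.0201]
ee_rot: [[0.001, -0.695, 0.719], [0.0, 0.719, 0.695], [-1.0, -0.0, 0.001]]
wrist_force: [-0.1, 0.4, 0.5]
gripper_width: 0.713
```

Call:
move_arm(increments=[0,0,0,0,0,0,0.05,0,0,0,0,0,0,0.04,0,0,0,0,0,0,0.036,0,0,0,0,0,0,0.03,0,0,0,0,0,0,0.03,0,0,0,0,0,0,0.03,0,0,0,0,0,0,0.03,0,0,0,0,0,0,0.03])

```text
time_s: 3.58
tcp_pos: [0.5564, 0.1332, 0.0202]
ee_rot: [[0.001, -0.696, 0.718], [0.0, 0.718, 0.696], [-1.0, -0.0, 0.001]]
wrist_force: [-1.9, 0.4, 5.3]
gripper_width: 0.451
```

Opening is 39 mm, so the bush is held. Lifting.

Call:
move_arm(increments=[0,0,0,-0.008,0,0,0.03,0,0,0,-0.02,0,0,0.03,0,0,0,-0.04,0,0,0.03,0,0,0,-0.065,0,0,0.03,0,0,0,-0.09,0,0,0.03,0,0,0,-0.11,0,0,0.03,0,0,0,-0.12,0,0,0.03,0,0,0,-0.12,0,0,0.03])

```text
time_s: 4.25
tcp_pos: [0.5571, 0.1335, 0.1418]
ee_rot: [[0.004, -0.696, 0.718], [0.002, 0.718, 0.696], [-1.0, -0.001, 0.004]]
wrist_force: [0.2, 0.2, -1.9]
gripper_width: 0.456
```

```bash
python3 - <<'E'
from h import *
s=r.sense();R=s['ee_rot']
print(s['time_s'],s['tcp_pos'],s['gripper_width'],s['wrist_force'],np.round(R.T@(np.array([.509,-.250,.14])-s['tcp_pos']),4))
cv2.imwrite('pics/w2.png',r.capture('wrist')[:,:,::-1])
E
```

```text
4.25 [0.55713349 0.1335288  0.14180962] 0.4556894093049749 [ 0.15403178  0.20817976 -1.91194651] [ 0.0008 -0.2419 -0.3015]
```

View pics/w2.png

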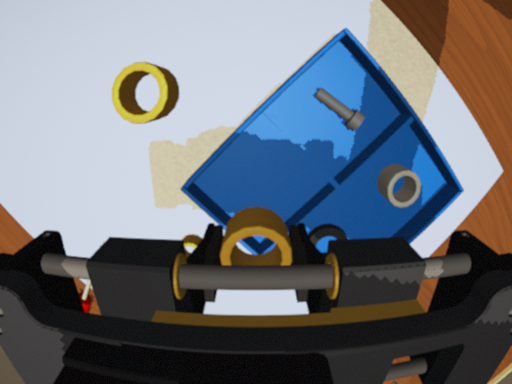

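Bush is held square between the pads at (257,240), steel bush stays at (400,187). Carrying to the rod.

Call:
move_arm(increments=[0,0,0,0,-0.006,-0.0075,0.03,0,0,0,0,-0.02,-0.025,0.03,0,0,0,0,-0.042,-0.052,0.03,0,0,0,0,-0.066,-0.082,0.03,0,0,0,0,-0.09,-0.112,0.03,0,0,0,0,-0.114,-0.142,0.03,0,0,0,0,-0.138,-0.172,0.03,0,0,0,0,-0.162,-0.202,0.03,0,0,0,0,-0.186,-0.232,0.03,0,0,0,0,-0.21,-0.262,0.03,0,0,0,0,-0.228,-0.285,0.03,0,0,0,0,-0.238,-0.297,0.03])

```text
time_s: 5.3
tcp_pos: [0.5057, -0.2477, 0.1372]
ee_rot: [[-0.005, -0.693, 0.721], [0.001, 0.721, 0.693], [-1.0, 0.004, -0.003]]
wrist_force: [-0.1, 0.1, -1.2]
gripper_width: 0.458
```

Call:
move_arm(increments=[0,0,0,0,-0.003,-0.004,0.03,0,0,0,0,-0.004,-0.0045,0.03,0,0,0,0,-0.004,-0.0045,0.03])

```text
time_s: 5.55
tcp_pos: [0.5072, -0.2505, 0.1382]
ee_rot: [[-0.003, -0.695, 0.719], [0.001, 0.719, 0.695], [-1.0, 0.002, -0.001]]
wrist_force: [0.6, 0.4, -2.5]
gripper_width: 0.455
```

```bash
python3 - <<'E'
from h import *
s=r.sense();R=s['ee_rot']
print(s['time_s'],s['tcp_pos'],R[:,0],s['gripper_width'],np.round(R.T@(np.array([.509,-.250,.040])-s['tcp_pos']),4))
for n in('wrist','top','scene'):cv2.imwrite(f'pics/{n}3.png',r.capture(n)[:,:,::-1])
E
```

```text
5.55 [ 0.50715367 -0.25048735  0.13821396] [-2.51631215e-03  8.17970588e-04 -9.99996500e-01] 0.45477356335652924 [ 0.0982 -0.0012  0.0018]
```

View pics/wrist3.png

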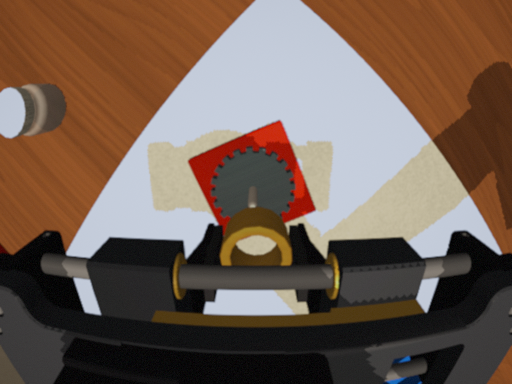

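View pics/scene3.png

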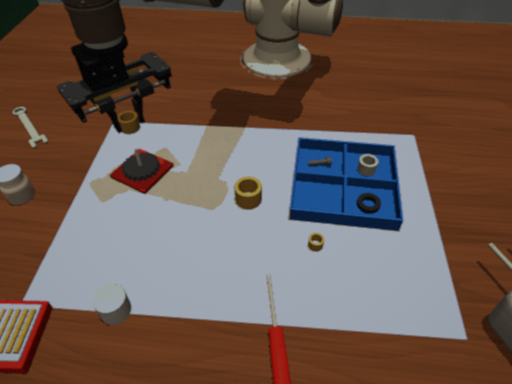

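View pics/top3.png

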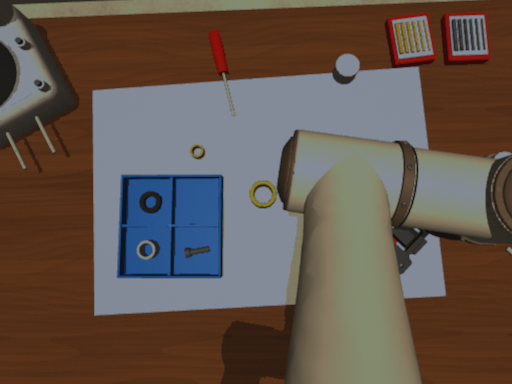

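The wrist view shows the gear centre near (253,183), the rod up to about (253,205), the bush at (257,243). I cross-check the rod position with the wrist camera.

```bash
python3 - <<'E'
from h import *
s=r.sense();R=s['ee_rot'];c=r.calibration('wrist');T=c['tool_from_camera']
im=cv2.imread('pics/wrist3.png');hsv=cv2.cvtColor(im,cv2.COLOR_BGR2HSV)
def wp(uv,z):
    uv=np.atleast_2d(uv).astype(float)-[c['cx'],c['cy']];th=np.hypot(*uv.T)/c['fx'];ph=np.arctan2(uv[:,1],uv[:,0])
    d=np.c_[np.sin(th)*np.cos(ph),np.sin(th)*np.sin(ph),np.cos(th)]@T[:3,:3].T@R.T
    o=s['tcp_pos']+R@T[:3,3];return o+d*((z-o[2])/d[:,2])[:,None]
print('gear',wp([[253,183]],.024),'rod low end',wp([[252,190]],.024))
# red base corners left/top/right on z=.012
print('corners',wp([[188,160],[280,121],[316,209]],.012))
# held bush top rim ellipse ~ centre (257,245): bush top z=tcp+.015
print('bush',wp([[257,243],[221,243],[292,243]],s['tcp_pos'][2]+.015))
cv2.imwrite('pics/w3z.png',cv2.resize(im[110:280,170:340],None,fx=3.5,fy=3.5))
E
```

```text
gear [[ 0.50631312 -0.25453164  0.024     ]] rod low end [[ 0.51192856 -0.25042836  0.024     ]]
corners [[ 0.53616086 -0.31415455  0.012     ]
 [ 0.44758698 -0.2761533   0.012     ]
 [ 0.48385826 -0.18671886  0.012     ]]
bush [[ 0.50058807 -0.25588153  0.15418476]
 [ 0.51380444 -0.26932425  0.15418476]
 [ 0.48793527 -0.24258991  0.15418476]]
```

View pics/w3z.png

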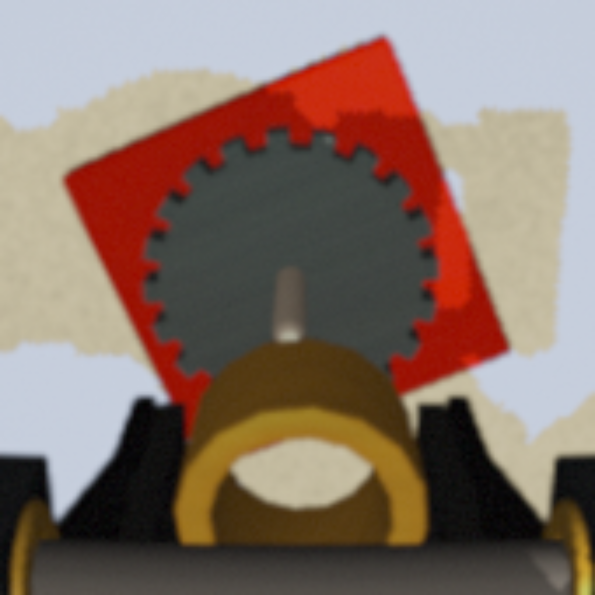

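Call:
move_arm(increments=[0,0,0,0.01,-0.001,0.001,0.03,0,0,0,0.02,-0.001,0.001,0.03,0,0,0,0.035,-0.001,0.001,0.03,0,0,0,0.05,-0.001,0.001,0.03,0,0,0,0.065,-0.001,0.001,0.03,0,0,0,0.078,-0.001,0.001,0.03,0,0,0,0.087,-0.001,0.001,0.03,0,0,0,0.092,-0.001,0.001,0.03,0,0,0,0.092,-0.001,0.001,0.03,0,0,0,0.092,-0.001,0.001,0.03])

```text
time_s: 6.53
tcp_pos: [0.5097, -0.2506, 0.0475]
ee_rot: [[-0.0, -0.696, 0.718], [-0.0, 0.718, 0.696], [-1.0, -0.0, -0.0]]
wrist_force: [-0.1, -0.3, -1.1]
gripper_width: 0.455
```

```bash
python3 - <<'E'
from h import *
s=r.sense();R=s['ee_rot']
print(s['time_s'],s['tcp_pos'],R[:,0],s['gripper_width'],s['wrist_force'])
im=r.capture('wrist')[:,:,::-1];cv2.imwrite('pics/w4.png',cv2.resize(im[110:310,150:370],None,fx=3,fy=3))
E
```

```text
6.5333 [ 0.50966814 -0.25057972  0.04749766] [-8.41644632e-05 -1.73942529e-04 -9.99999981e-01] 0.45498223064681115 [-0.11456489 -0.25692874 -1.06762562]
```

View pics/w4.png

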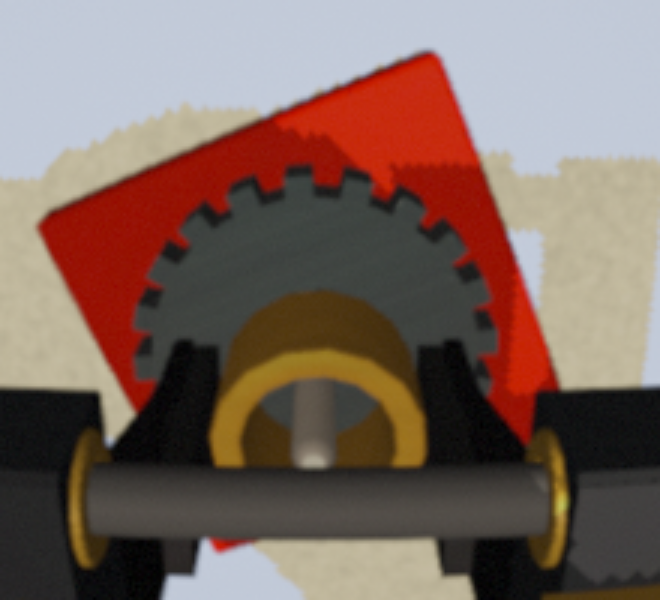

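The rod (zoomed about (315,420)) stands inside the bore with room on both sides, and there is no contact force. The remaining gap is about 8 mm.

Call:
move_arm(increments=[0,0,0,0.003,0,0,0.03,0,0,0,0.005,0,0,0.03,0,0,0,0.007,0,0,0.03,0,0,0,0.007,0,0,0.03,0,0,0,0.007,0,0,0.03])

```text
time_s: 7.0
tcp_pos: [0.5094, -0.2507, 0.0405]
ee_rot: [[-0.0, -0.696, 0.718], [0.0, 0.718, 0.696], [-1.0, 0.0, -0.0]]
wrist_force: [-0.6, -0.2, -1.3]
gripper_width: 0.452
```

Call:
move_arm(increments=[0,0,0,0.0005,0,0,0.03,0,0,0,0.001,0,0,0.03,0,0,0,0.0015,0,0,0.03,0,0,0,0.0015,0,0,0.03])

```text
time_s: 7.33
tcp_pos: [0.5095, -0.2507, 0.0393]
ee_rot: [[0.0, -0.696, 0.718], [-0.0, 0.718, 0.696], [-1.0, -0.0, 0.0]]
wrist_force: [-1.2, 0.3, 1.0]
gripper_width: 0.459
```

Light contact (z force −1.3 to +1.0 N). Opening.

Call:
move_arm(increments=[0,0,0,0,0,0,0.042,0,0,0,0,0,0,0.046,0,0,0,0,0,0,0.052,0,0,0,0,0,0,0.06,0,0,0,0,0,0,0.066,0,0,0,0,0,0,0.066,0,0,0,0,0,0,0.066])

```text
time_s: 7.92
tcp_pos: [0.5095, -0.2507, 0.0391]
ee_rot: [[0.0, -0.696, 0.718], [-0.0, 0.718, 0.696], [-1.0, -0.0, 0.0]]
wrist_force: [0.2, -0.5, 0.5]
gripper_width: 0.74
```

Call:
move_arm(increments=[0,0,0,-0.005,0,0,0.066,0,0,0,-0.015,0,0,0.066,0,0,0,-0.03,0,0,0.066,0,0,0,-0.05,0,0,0.066,0,0,0,-0.075,0,0,0.066,0,0,0,-0.105,0,0,0.066,0,0,0,-0.13,0,0,0.066,0,0,0,-0.15,0,0,0.066,0,0,0,-0.16,0,0,0.066,0,0,0,-0.16,0,0,0.066])

```text
time_s: 8.75
tcp_pos: [0.5108, -0.2511, 0.2025]
ee_rot: [[0.006, -0.696, 0.718], [-0.002, 0.718, 0.696], [-1.0, -0.006, 0.003]]
wrist_force: [-0.0, 0.4, -0.3]
gripper_width: 0.758
```

```bash
python3 - <<'E'
from h import *
s=r.sense();print(s['time_s'],s['tcp_pos'],s['gripper_width'],s['wrist_force'])
im=r.capture('wrist')[:,:,::-1];a=cv2.resize(im[110:310,150:370],None,fx=2,fy=2)
im=r.capture('scene')[:,:,::-1];cv2.imwrite('pics/s5.png',im);b=cv2.resize(im[120:220,90:200],None,fx=3.6,fy=4)
cv2.imwrite('pics/c5.png',np.hstack([a[:400],cv2.resize(b,(360,400))]))
E
```

```text
8.75 [ 0.51079914 -0.25106332  0.20250315] 0.7581736346855195 [-0.01614216  0.35988461 -0.27239489]
```

View pics/c5.png

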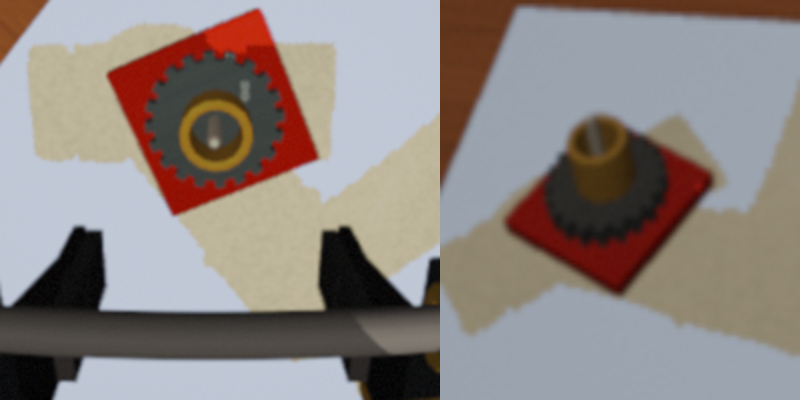

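View pics/s5.png

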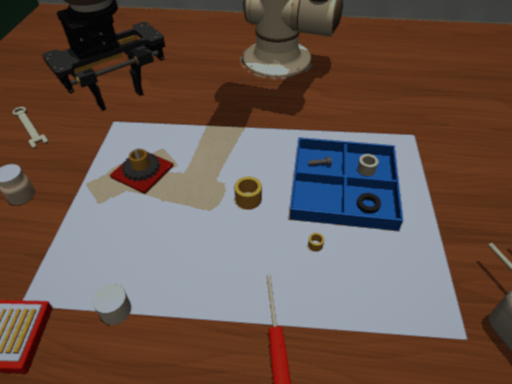

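The bush lies flat on the gear at (139,160) in the scene view, with the rod inside its bore. The gripper is clear, and the steel bush is still at (368,164). Handing in.

```bash
python3 -c "
from station import r
print(r.finish_job())"
```

```text
the job is handed in; nothing more can be done
None
```

The brass bush is on the stand, over the upright rod and flat on the steel gear. I lifted it from its compartment with a diagonal grip, carried it over the rod, lowered it to light contact and let go, then handed the job in at about 9 s of the 32 s allowed.

- **Final images:** in the wrist and scene pictures the bush lies flat on the gear with the rod inside its bore. The gripper is about 15 cm clear above it. The steel bush is still in its compartment, and the bolt, rubber ring and look-alike brass rings look unmoved.
- **Forces:** the vertical wrist force changed by only about 2 N at touchdown, and the highest force reading at the end of any move was about 5 N, during the grip.
- **Disagreements:** the rod position agreed to 2–3 mm between the top camera and the wrist camera. A rough pixel pick of the rod tip in the scene camera was about 8 mm off, so I used the other two.

No check failed.

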